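Stock the price-labelling caddy

TASK

Stock the grey price-labelling caddy: stand the small yellow label roll in the yellow pocket, the small green label roll in the green pocket, lay the clip of shelf tags flat in the white pocket and the thick red-capped marker lengthwise in the long black pocket, each centred in its pocket. The big white label roll and the thin ballpoint pen do not belong in it; leave them where they are.

Things in the scene. Friction and masses are not known exactly. Their poses are not given: they have to be found in the camera images.
- yellow_roll: Small yellow label roll standing on end, 50 mm across, 30 mm high, loose, about 50 g. Origin: centre of its underside; z up along the roll's axis. For contact it is a square block 48 x 48 mm along its own x and y: grip across its x or its y.
- green_roll: Small green label roll standing on end, 50 mm across, 30 mm high, truly round, loose, about 50 g. Origin: centre of its underside; z up along the roll's axis. Grip across it in any direction.
- tag_clip: Flat wad of white and yellow shelf price tags in a small black bulldog clip, 45 x 72 x 13 mm, lying flat, loose, about 50 g. Origin: about the centre of its underside; x across (45 mm), y along (72 mm), z up. For contact a block 40 mm wide (x from -20 to 20), 64 mm long (y from -34 to 30) and 10 mm high: grip across its x.
- marker: Thick marker pen, white barrel and red cap, lying, 17 mm thick, 135 mm long, 16 mm high, loose, about 20 g. Origin: middle of its length, at its underside (at the start); y along the pen, x across it, z up at the start.
- yellow_pocket: Fixed shallow yellow pocket in the grey caddy (166 x 290 mm, rim 11 mm above the table). 104 x 88 mm outside (long side along x), walls 3 mm, rim 7 mm and inner floor 3 mm above its underside. Origin: centre of its underside, 4 mm above the table; z up. The three coloured pockets stand in one row along y, pitch 92 mm, in varying order. Target for the yellow roll.
- green_pocket: Fixed shallow green pocket in the grey caddy (166 x 290 mm, rim 11 mm above the table). 104 x 88 mm outside (long side along x), walls 3 mm, rim 7 mm and inner floor 3 mm above its underside. Origin: centre of its underside, 4 mm above the table; z up. The three coloured pockets stand in one row along y, pitch 92 mm, in varying order. Target for the green roll.
- white_pocket: Fixed shallow white pocket in the grey caddy (166 x 290 mm, rim 11 mm above the table). 104 x 88 mm outside (long side along x), walls 3 mm, rim 7 mm and inner floor 3 mm above its underside. Origin: centre of its underside, 4 mm above the table; z up. The three coloured pockets stand in one row along y, pitch 92 mm, in varying order. Target for the tag clip (either way along or across).
- pen_pocket: Fixed long black pocket in the same caddy, on the side towards the caddy's -x, 46 x 168 mm outside, long along its y, walls 3 mm, rim 7 mm and inner floor 3 mm above its underside. Origin: centre of its underside, 4 mm above the table; z up. Target for the marker, which lies along its y, either way round.
- white_roll: Look-alike to be left alone: big white label roll standing on end, 70 mm across, 40 mm high, loose. Origin: centre of its underside, z up.
- ballpoint: Look-alike to be left alone: thin white ballpoint pen with red tip and clip, 11 mm thick, 145 mm long, lying loose. Origin: middle of its length, at its underside; y along the pen.

How it is judged (in metres and radians):
At the end, for the whole second after the job is handed in: Each of the four rests on its own pocket's floor, origin within 15 mm (marker 20) of the pocket centre; rolls and tags flat within 0.15 rad, marker level and along its pocket within 0.2 rad; released, at rest; white roll and ballpoint within 30 mm of their starts (horizontal distance between yellow_roll and yellow_pocket below 0.015 m and z of yellow_roll in the frame of yellow_pocket between -0.003 and 0.009 m and linear speed of each of yellow_roll, green_roll, tag_clip, marker below 0.02 m/s and angular speed of each of yellow_roll, green_roll, tag_clip, marker below 0.3 rad/s and angle between each of yellow_roll, green_roll, tag_clip's own z axis and vertical below 0.15 rad and horizontal distance between green_roll and green_pocket below 0.015 m and z of green_roll in the frame of green_pocket between -0.003 and 0.009 m and horizontal distance between tag_clip and white_pocket below 0.015 m and z of tag_clip in the frame of white_pocket between -0.003 and 0.009 m and horizontal distance between marker and pen_pocket below 0.02 m and z of marker in the frame of pen_pocket between -0.003 and 0.024 m and angle between marker's own y axis and vertical between 1.5 and 1.64 rad and angle between the y axis of marker and the y axis of pen_pocket, either way round below 0.2 rad and distance of each of white_roll, ballpoint from where it was at the start of the episode below 0.03 m); the robot touches nothing.
It fails at once if the big white roll is moved more than 30 mm (distance of white_roll from where it was at the start of the episode above 0.03 m).
It fails at once if the ballpoint is moved more than 30 mm (distance of ballpoint from where it was at the start of the episode above 0.03 m).
It also fails if it takes over 88 s, if anything falls off the work surface, if the arm or the gripper's body presses on something with over 40 N, if the wrist force passes 120 N, or if a joint passes its speed limit or range.

ROBOT

A 7-joint arm with a two-finger parallel gripper is mounted at the origin on a cart in front of the work surface, level with it; the furniture and walls round the work are solid. World frame = base frame: x ahead of the robot, y to its left, z up, the work surface at z = 0. Lengths are in mm, angles in rad, forces in N, time in s.
With the tool pointing down it reaches from about 400 to 850 mm from the base axis. Payload 10.4 kg.
Tool frame: the origin (TCP) lies where the fingers leave the gripper's body, on its centre line; the fingertips stand 70 mm ahead of it and the grasp point (between the pads) lies 51 mm ahead of it (env.hold_point_z is the distance from the TCP to the grasp point, in mm); z points along the fingers, y is the direction in which the jaws open and shut (so a half turn about z gives the same grasp; the last joint's range is limited). The gripper opens to 87 mm and grips with 3 to 60 N. Pads are 19 mm wide; open, the fingers measure 117 mm over their backs; the gripper's body (75 mm by 190 mm) begins 51 mm behind the grasp point.
Start: joints at [1.096, 0.332, -0.065, 1.46, 0.022, 1.35, -0.088], TCP at [272.886, -562.297, 292.276] pointing down, gripper open.
Joint ranges: [-2.6, 2.6], [-0.5, 2.12], [-1.47, 1.34], [0.16, 2.42], [-1.27, 4.41], [0.06, 2.06], [-2.6, 2.6]. Speed limits (rad/s): [2.22, 2.22, 2.79, 2.79, 3.14, 3.14, 3.14].

INTERFACE

Orientations are given as a unit quaternion [x, y, z, w].
In Python, from plant import env, vision gives the robot as it stands.
- The arm moves only by the tool carry_out, never from a script. Its argument "commands" is a list of rows, each an object with "slide": the shift along the tool's x, y, z in cm, a list of three; "rotation": the turn, a rotation vector about the tool's x, y, z in degrees, a list of three; "jaw": the gripper's target within -1 to 1 (fully open at 1, half-way at 0, shut at -1). A call has 1 to 12 rows; each row is the pose to reach, as a shift and turn from the pose commanded when the call began, along the tool's axes at that moment; what a row does not reach only later rows make up. A row lasts 1/8 s, in which the tool goes at most 62.5 mm and 10.7 degrees, less where a joint would pass 70% of its speed; a pose out of reach is approached as far as the arm can. A call with a gripper value outside its range is refused whole. The fingers move at their own pace and stop on an object; "newtons" is the grip in N (left out, the last holds). Time passes only in rows, so rows that repeat a pose let the fingers close. It gives the time, the measured TCP pose, the force and the opening at its end, in the units of the state.
- env.get_obs(): the state, without advancing time (a new reading comes with each control period).
- vision.get_image(name): name is "side" or "top"; returns the picture (480x640x3 uint8, blue, green, red); there is no depth.
- vision.camera_info(name): a dict with "fx", "fy", "cx", "cy" (pixels), "k1" (the pictures are not rectified: a ray, as slopes to the right and down, at radius r is drawn at 1 + k1 r^2 times it, then the intrinsics apply), "R" (3x3) and "t" (3): a world point X has camera coordinates R X + t. Camera axes: x right, y down, z forward; pixel columns grow to the right and rows downward; lengths in mm; the calibration is good to about 2 mm. A picture is of the moment at which its call begins. camera_info takes no time and is no camera call.
- env.close_job(): hands the job in, once; it reports no verdict.
The state is a dict: "t": time; "joint_pos": joint angles; "qvel": joint speeds; "joint_efforts": joint torques, N m; "tcp_pos": TCP position; "ee_rot": TCP orientation; "contact_force": force on the tool from outside, world axes, zero at the start; "moment": the same for the moment, N m; "finger_gap": opening from 0.0 (shut) to 1.0 (fully open).
Only numpy, scipy, OpenCV 4.12 (cv2) and the standard library are available. Lean on these libraries where they do the work, as an engineer would, in place of code of your own. Each camera call takes 0.05 s, during which the arm holds its last target.

## Working session

There is one attempt and no reset: what is moved stays moved. The work goes in short steps, Python scripts to look and compute and a tool call to move; the robot and the scene stay as the last step left them, time stands still between calls to the robot, and variables do not carry over. Pictures are saved under pics/ and viewed, and the job is handed in when it is done.

Besides the shell and the picture viewer there is one more tool, called after "Call:" by a JSON object that holds its "name" and its "arguments", one argument or row to a line. carry_out: Moves the arm, as the interface text tells. Its arguments: {"type":"object","properties":{"commands":{"type":"array"},"newtons":{"type":"number"}},"required":["commands"]}

```bash
ls; mkdir -p pics
python3 - <<'E'
from plant import env, vision
import cv2
for n in("top","side"):
    cv2.imwrite(f"pics/{n}0.png",vision.get_image(n)); print(n,vision.camera_info(n))
print(env.get_obs(), env.hold_point_z)
E
```

```text
pics
top {'fx': 492.59098463590686, 'fy': 492.59098463590686, 'cx': 316.45533659748867, 'cy': 244.15246558946737, 'k1': -0.13080045477675326, 'R': array([[ 0.01353333, -0.99990722, -0.00155256],
       [-0.98835865, -0.01314167, -0.15157333],
       [ 0.15153886,  0.00358578, -0.9884448 ]]), 't': array([ 10.37229432, 586.66444109, 952.7597525 ])}
side {'fx': 565.1980009795572, 'fy': 565.1980009795572, 'cx': 319.40515322771324, 'cy': 239.60747931340578, 'k1': -0.10141145361718493, 'R': array([[-0.99934601, -0.03386147, -0.01268669],
       [-0.01379695,  0.68136939, -0.73180967],
       [ 0.03342447, -0.73115604, -0.68139097]]), 't': array([ 598.93849919,   31.48597075, 1404.76889504])}
{'t': 0.1, 'joint_pos': array([ 1.09641023,  0.33277696, -0.06468916,  1.46087233,  0.02162702,
        1.34993393, -0.08854514]), 'qvel': array([ 2.30371408e-03, -2.84319524e-03,  4.65572593e-04, -3.54193521e-03,
       -7.76893053e-05, -3.99731471e-04, -1.23657150e-03]), 'joint_efforts': array([ 8.38431733e-04, -6.24547935e+01,  2.40771828e-02, -3.90714347e+01,
       -6.15853909e-02,  3.66212544e-02,  5.49969900e-05]), 'tcp_pos': array([ 272.72545919, -562.05264326,  291.54608132]), 'ee_rot': array([ 9.74597620e-01,  2.23962186e-01, -1.89046294e-04, -6.19013648e-04]), 'contact_force': array([ 0.34042291, -0.54318105, -1.11582821]), 'moment': array([-0.03824006, -0.0413318 ,  0.01813468]), 'finger_gap': 1.0015053223332788} 51.0
```

View pics/top0.png

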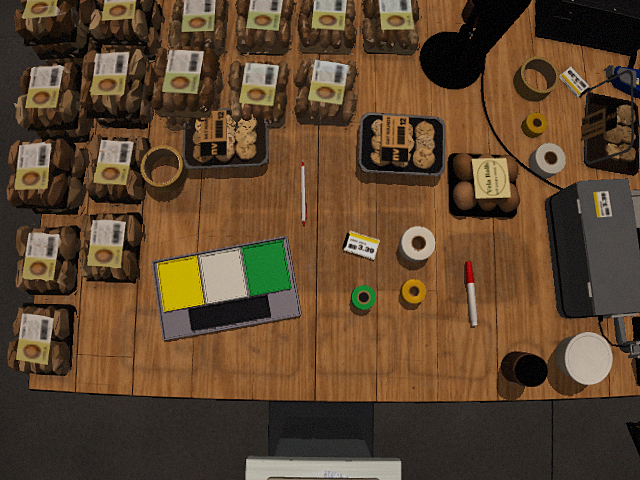

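View pics/side0.png

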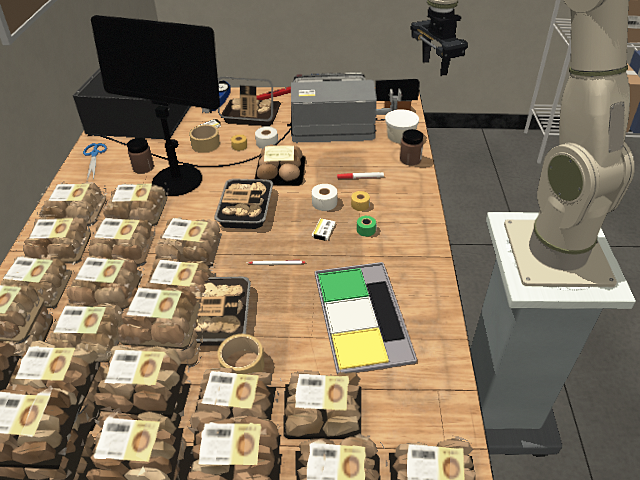

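The top view shows the green roll at (363,297), yellow roll (413,291), tag clip (361,245), marker (471,293), ballpoint (303,193), big white roll (417,246), and the caddy around (228,288) with pockets yellow, white, green from left to right. Next I'll measure these.

```bash
cat > h.py <<'E'
import numpy as np, cv2
from plant import env, vision
def ray(n,uv):
    c=vision.camera_info(n); K=np.array([[c['fx'],0,c['cx']],[0,c['fy'],c['cy']],[0,0,1]])
    d=cv2.undistortPoints(np.array(uv,float).reshape(-1,1,2),K,np.array([c['k1'],0,0,0,0])).reshape(-1,2)
    d=np.c_[d,np.ones(len(d))]@c['R']; o=-c['R'].T@c['t']; return o,d
def plane(n,uv,z):
    o,d=ray(n,uv); return (o+d*((z-o[2])/d[:,2])[:,None])[:,:2]
def masks(n,im):
    h=cv2.cvtColor(im,cv2.COLOR_BGR2HSV); return h
def blob(n,im,lo,hi,box,z,close=3,name='',hull=True):
    """box x0,y0,x1,y1; contour of biggest blob projected to plane z -> min area rect in world"""
    h=cv2.cvtColor(im,cv2.COLOR_BGR2HSV); m=cv2.inRange(h,np.array(lo),np.array(hi))
    k=np.zeros_like(m); x0,y0,x1,y1=box; k[y0:y1,x0:x1]=m[y0:y1,x0:x1]
    k=cv2.morphologyEx(k,cv2.MORPH_CLOSE,np.ones((close,close)))
    cs,_=cv2.findContours(k,cv2.RETR_EXTERNAL,cv2.CHAIN_APPROX_NONE)
    if not cs: print(name,'none'); return None
    c=max(cs,key=cv2.contourArea)
    p=plane(n,c.reshape(-1,2),z)
    r=cv2.minAreaRect(p.astype(np.float32)); ce,rr=cv2.minEnclosingCircle(p.astype(np.float32))
    print(n,name,'rect c',np.round(r[0],1),'size',np.round(r[1],1),'ang',round(r[2],1),'circ',np.round(ce,1),round(rr,1),'px',cv2.boundingRect(c))
    return p
E
cat > m1.py <<'E'
from h import *
t=cv2.imread('pics/top0.png'); s=cv2.imread('pics/side0.png')
B={'top':dict(yp=(150,250,215,315),gp=(235,235,300,300),wp=(195,245,255,310),pp=(180,290,285,340),gr=(345,280,382,315),yr=(395,275,430,308),wr=(395,222,440,270),tag=(335,225,385,265),mk=(455,255,485,330),bp=(295,155,310,230)),
'side':dict(yp=(325,328,395,375),gp=(315,265,375,302),wp=(320,292,385,335),pp=(360,275,410,350),gr=(352,212,382,240),yr=(345,188,375,213),wr=(308,180,340,212),tag=(308,215,340,245),mk=(330,168,390,184),bp=(240,255,310,270))}
for n,im in(('top',t),('side',s)):
    b=B[n]
    big=cv2.resize(im[220:345,330:490] if n=='top' else im[160:250,300:400],None,fx=5,fy=5,interpolation=cv2.INTER_NEAREST); cv2.imwrite(f'pics/{n}z.png',big)
    blob(n,im,(22,120,120),(34,255,255),b['yp'],7.5,name='ypocket')
    blob(n,im,(45,100,60),(80,255,255),b['gp'],7.5,name='gpocket')
    blob(n,im,(0,0,160),(179,60,255),b['wp'],7.5,name='wpocket')
    blob(n,im,(0,0,0),(179,255,50),b['pp'],9,name='ppocket')
    blob(n,im,(45,80,40),(85,255,255),b['gr'],30,name='groll')
    blob(n,im,(20,150,120),(34,255,255),b['yr'],30,name='yroll')
    blob(n,im,(0,0,150),(179,70,255),b['wr'],40,name='wroll')
    blob(n,im,(0,0,160),(179,80,255),b['tag'],10,name='tagwhite')
    blob(n,im,(22,120,120),(34,255,255),b['tag'],10,name='tagyellow')
    blob(n,im,(0,0,160),(179,60,255),b['mk'],8,name='mkwhite')
    for lo in ((0,150,80),(172,150,80)): blob(n,im,lo,(lo[0]+7,255,255),b['mk'],8,name='mkred')
    blob(n,im,(0,0,150),(179,70,255),b['bp'],5,name='bpwhite')
E
python3 m1.py
```

```text
top ypocket rect c [505.9 304.4] size [104.9  88.7] ang 11.5 circ [506.  304.9] 67.8 px (157, 255, 48, 57)
top gpocket rect c [542.3 123.5] size [105.7  88.2] ang 11.4 circ [542.9 123. ] 67.4 px (242, 239, 49, 57)
top wpocket rect c [523.9 214. ] size [102.4  86.3] ang 11.3 circ [524.5 214.7] 65.8 px (199, 248, 48, 55)
top ppocket rect c [447.2 196.2] size [ 51.9 170.6] ang 11.2 circ [449.5 196.6] 88.1 px (188, 293, 83, 39)
top groll rect c [481.7 -77.5] size [48.6 48.8] ang 0.6 circ [481.6 -77.5] 25.1 px (351, 285, 25, 25)
top yroll rect c [ 495.8 -180.8] size [47.4 47. ] ang 89.5 circ [ 495.6 -180.8] 24.7 px (402, 279, 24, 24)
top wroll rect c [ 592.5 -189.6] size [66.3 66.7] ang 0.7 circ [ 593.2 -189.6] 34.6 px (402, 227, 33, 33)
top tagwhite rect c [592.4 -77.1] size [65.4 43.7] ang 72.1 circ [591.8 -76.4] 38.1 px (344, 236, 36, 24)
top tagyellow rect c [606.7 -80.9] size [62.4  7. ] ang 73.2 circ [608.4 -81.4] 31.2 px (350, 232, 29, 12)
top mkwhite rect c [ 471.  -310.4] size [86.3  9. ] ang 4.2 circ [ 470.9 -310. ] 43.3 px (469, 283, 8, 42)
top mkred rect c [ 538.1 -306.3] size
[... 964 characters left out ...]
.4 91. ] ang 1.0 circ [ 599.9 -172.5] 49.4 px (312, 184, 25, 22)
side tagwhite rect c [591.  -66.7] size [74.1 44.9] ang 73.8 circ [591.  -66.6] 41.9 px (312, 218, 24, 22)
side tagyellow rect c [606.7 -74.5] size [61.3  5.8] ang 74.7 circ [603.9 -73.8] 30.7 px (314, 219, 9, 16)
side mkwhite rect c [ 468.2 -308.2] size [87.9 19.6] ang 1.2 circ [ 468.2 -305.8] 44.6 px (353, 172, 31, 5)
side mkred rect c [ 536.5 -299.6] size [43.7 24.3] ang 1.1 circ [ 536.5 -300.1] 22.9 px (337, 173, 16, 6)
side mkred rect c [ 552.5 -294.4] size [5.8 4.8] ang 0.5 circ [ 552.5 -294.4] 3.8 px (338, 176, 3, 2)
side bpwhite rect c [701.8  52.3] size [118.4  10.4] ang 1.3 circ [701.8  52.3] 59.2 px (253, 260, 49, 4)
```

View pics/topz.png

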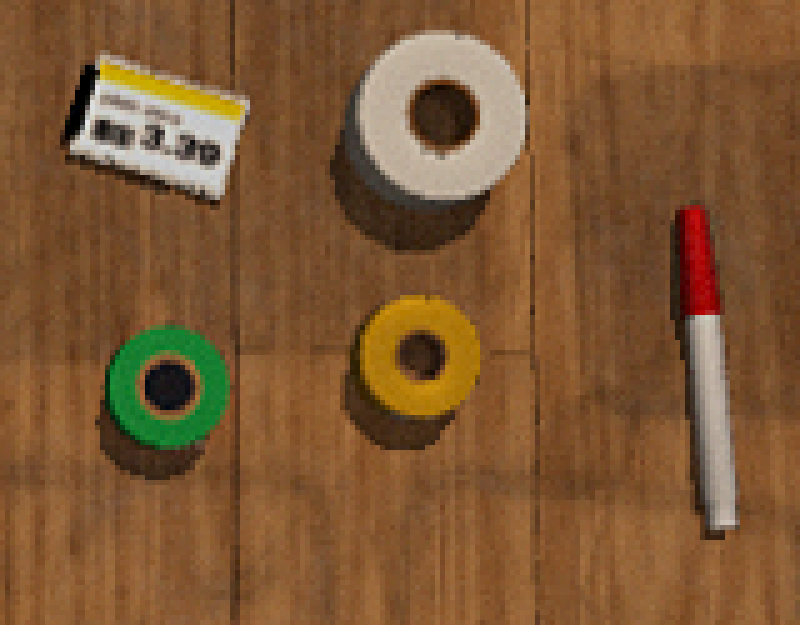

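View pics/sidez.png

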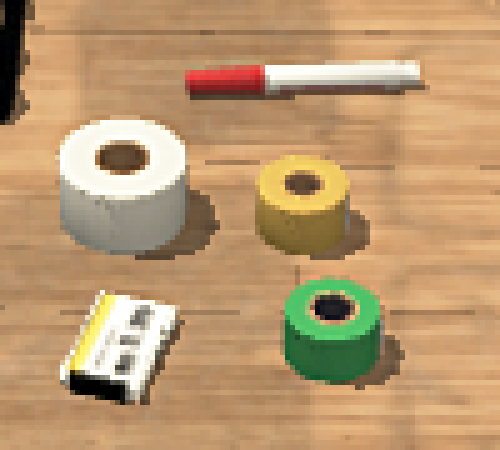

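Top zoom: the tag clip has its black clip end at the left (crop x≈80), the marker runs from red tip (693,207) to white end (723,530), and the rolls are upright. The two views agree to about 3 mm. I'll refine the tag and marker poses from their corners and write a move calculator.

```bash
cat >> h.py <<'E'
from scipy.spatial.transform import Rotation as Ro
def go(x,y,z,psi):
    "slide (cm, tool axes) and rotation about tool z (deg) from present pose to TCP x,y,z with tool x at world angle psi, pointing down"
    o=env.get_obs(); R=Ro.from_quat(o['ee_rot']); M=R.as_matrix()
    d=M.T@(np.array([x,y,z])-o['tcp_pos'])/10
    c,s=np.cos(np.radians(psi)),np.sin(np.radians(psi))
    T=np.array([[c,s,0],[s,-c,0],[0,0,-1.]])
    rv=Ro.from_matrix(M.T@T).as_rotvec(degrees=True)
    print('slide',np.round(d,2),'rot',np.round(rv,1))
def st():
    o=env.get_obs(); M=Ro.from_quat(o['ee_rot']).as_matrix()
    print('t',round(o['t'],2),'tcp',np.round(o['tcp_pos'],1),'psi',round(np.degrees(np.arctan2(M[1,0],M[0,0])),1),'gap mm',round(87*o['finger_gap'],1),'F',np.round(o['contact_force'],1),'q1,q7',np.round(o['joint_pos'][[0,6]],2))
E
python3 - <<'E'
from h import *
z=lambda n,l:[( (330,220) if n=='top' else (300,160))[0:1][0]+p[0]/5-.4 for p in l]
def w(n,l,h):
    ox,oy=(330,220) if n=='top' else (300,160)
    return plane(n,[(ox+a/5-.4,oy+b/5-.4) for a,b in l],h)
t=w('top',[(97,60),(66,140),(250,97),(220,200)],10); print(t.mean(0), t[:2].mean(0)-t[2:].mean(0))
s=w('side',[(62,385),(128,398),(102,292),(180,310)],10); print(s.mean(0), s[:2].mean(0)-s[2:].mean(0))
m=w('top',[(693,207),(723,530)],8);print(m,m.mean(0),np.linalg.norm(m[0]-m[1]),np.degrees(np.arctan2(*(m[0]-m[1])[::-1])))
m=w('side',[(186,83),(420,70)],8);print(m,m.mean(0),np.linalg.norm(m[0]-m[1]),np.degrees(np.arctan2(*(m[0]-m[1])[::-1])))
st(); go(500,-307,180,4)
E
```

```text
[592.48168669 -75.62737706] [19.70770492 64.55057648]
[591.41532144 -65.05040984] [21.78277391 70.75999975]
[[ 560.31584082 -303.11282289]
 [ 424.8317     -312.53635638]] [ 492.57377041 -307.82458964] 135.8114700511461 3.9787721139040633
[[ 558.85149555 -295.74611055]
 [ 422.7699842  -311.06769319]] [ 490.81073988 -303.40690187] 136.94133278977128 6.423947568390416
t 0.1 tcp [ 272.7 -562.1  291.5] psi 25.9 gap mm 87.1 F [ 0.3 -0.5 -1.1] q1,q7 [ 1.1  -0.09]
slide [ 31.58 -13.01  11.17] rot [-0.1  0.  21.9]
```

Call:
{"name": "carry_out", "arguments": {
  "commands": [
    {"slide": [6, -2.5, 0], "rotation": [0, 0, 5], "jaw": 0.2},
    {"slide": [12, -5, 0], "rotation": [0, 0, 10], "jaw": 0.2},
    {"slide": [18, -7.5, 0], "rotation": [0, 0, 16], "jaw": 0.2},
    {"slide": [24, -10, 1], "rotation": [0, 0, 21.5], "jaw": 0.2},
    {"slide": [29, -12, 6], "rotation": [0, 0, 21.5], "jaw": 0.2},
    {"slide": [31.5, -12.9, 10], "rotation": [0, 0, 21.5], "jaw": 0.2},
    {"slide": [31.5, -12.9, 10], "rotation": [0, 0, 21.5], "jaw": 0.2},
    {"slide": [31.5, -12.9, 10], "rotation": [0, 0, 21.5], "jaw": 0.2}
  ],
  "newtons": 20
}}

```text
t: 1.1
tcp_pos: [499.7, -309.2, 192.3]
ee_rot: [0.999, 0.038, -0.0, 0.0]
contact_force: [0.2, 0.1, 1.0]
finger_gap: 0.602
```

Run:
```python
from h import *
st(); go(491,-306,75,4.5)
```

```text
t 1.1 tcp [ 499.7 -309.2  192.3] psi 4.4 gap mm 52.3 F [0.2 0.1 1. ] q1,q7 [ 0.66 -1.08]
slide [-0.83 -0.38 11.73] rot [ 0.   0.  -0.1]
```

Call:
{"name": "carry_out", "arguments": {
  "commands": [
    {"slide": [-0.8, -0.4, 6], "rotation": [0, 0, 0], "jaw": 0.2},
    {"slide": [-0.8, -0.4, 10], "rotation": [0, 0, 0], "jaw": 0.2},
    {"slide": [-0.8, -0.4, 11.7], "rotation": [0, 0, 0], "jaw": 0.2},
    {"slide": [-0.8, -0.4, 11.7], "rotation": [0, 0, 0], "jaw": 0.2},
    {"slide": [-0.8, -0.4, 11.7], "rotation": [0, 0, 0], "jaw": -1},
    {"slide": [-0.8, -0.4, 11.7], "rotation": [0, 0, 0], "jaw": -1},
    {"slide": [-0.8, -0.4, 11.7], "rotation": [0, 0, 0], "jaw": -1},
    {"slide": [-0.8, -0.4, 11.7], "rotation": [0, 0, 0], "jaw": -1},
    {"slide": [-0.8, -0.4, 11.7], "rotation": [0, 0, 0], "jaw": -1}
  ],
  "newtons": 20
}}

```text
t: 2.22
tcp_pos: [491.8, -305.4, 75.5]
ee_rot: [0.999, 0.038, 0.0, 0.0]
contact_force: [-0.1, -0.2, 2.2]
finger_gap: 0.164
```

Run:
```python
from h import *
st(); go(447,200,170,101.4)
cv2.imwrite('pics/s1.png',cv2.resize(vision.get_image('side')[100:260,260:460],None,fx=4,fy=4))
```

```text
t 2.23 tcp [ 491.8 -305.4   75.5] psi 4.4 gap mm 14.3 F [-0.1 -0.2  2.2] q1,q7 [ 0.65 -1.1 ]
slide [ -0.6  -50.73  -9.46] rot [  0.   0. -97.]
```

View pics/s1.png

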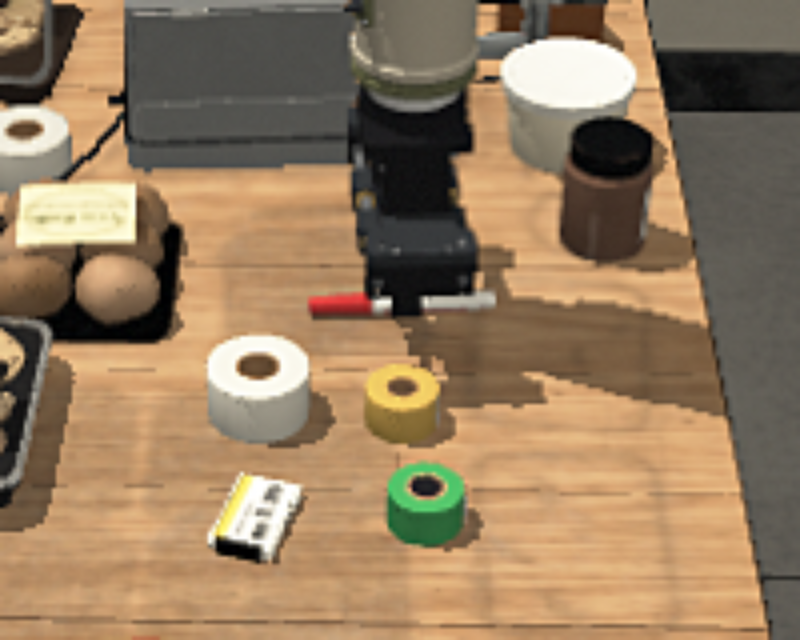

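The marker is in the jaws (crop 400,300), with a gap of 14 mm.

Call:
{"name": "carry_out", "arguments": {
  "commands": [
    {"slide": [0, 0, -5], "rotation": [0, 0, 0], "jaw": -1},
    {"slide": [0, -2, -9.5], "rotation": [0, 0, -8], "jaw": -1},
    {"slide": [0, -7, -9.5], "rotation": [0, 0, -17], "jaw": -1},
    {"slide": [0, -12.5, -9.5], "rotation": [0, 0, -27], "jaw": -1},
    {"slide": [0, -18, -9.5], "rotation": [0, 0, -37], "jaw": -1},
    {"slide": [0, -23.5, -9.5], "rotation": [0, 0, -47], "jaw": -1},
    {"slide": [0, -29, -9.5], "rotation": [0, 0, -57], "jaw": -1},
    {"slide": [0, -34.5, -9.5], "rotation": [0, 0, -67], "jaw": -1},
    {"slide": [0, -40, -9.5], "rotation": [0, 0, -77], "jaw": -1},
    {"slide": [0, -45.5, -9.5], "rotation": [0, 0, -87], "jaw": -1},
    {"slide": [-0.6, -50.5, -9.5], "rotation": [0, 0, -97], "jaw": -1},
    {"slide": [-0.6, -50.7, -9.5], "rotation": [0, 0, -97], "jaw": -1}
  ]
}}

```text
t: 3.78
tcp_pos: [445.5, 203.6, 170.4]
ee_rot: [0.63, 0.776, 0.001, -0.001]
contact_force: [0.6, -1.0, -0.4]
finger_gap: 0.166
```

Run:
```python
from h import *
st(); go(447,200,83,101.4)
cv2.imwrite('pics/t2.png',cv2.resize(vision.get_image('top')[200:360,130:330],None,fx=4,fy=4))
```

```text
t 3.77 tcp [445.5 203.6 170.4] psi 101.8 gap mm 14.4 F [ 0.6 -1.  -0.4] q1,q7 [ 0.19 -0.46]
slide [-0.4   0.07  8.74] rot [ 0.  -0.1  0.4]
```

View pics/t2.png

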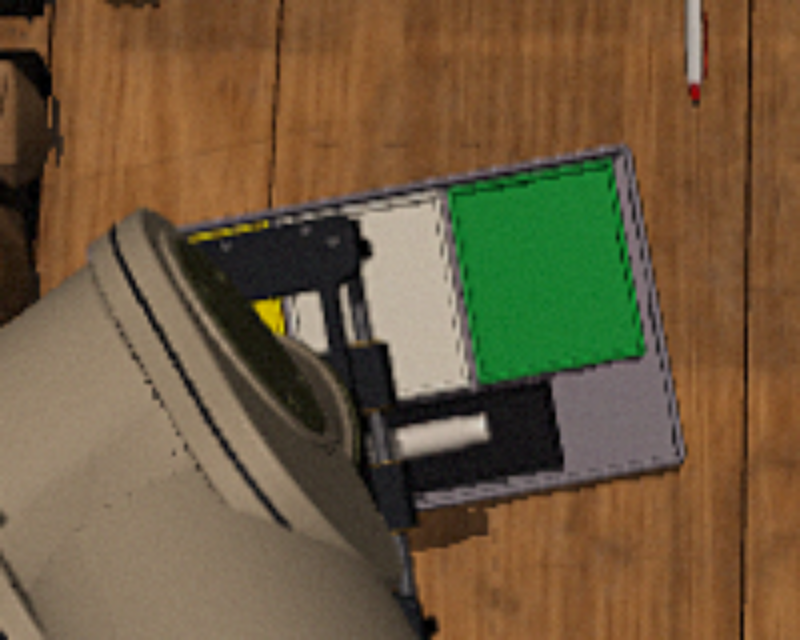

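The marker is held level over the black pocket (crop 440,435) and aligned with it. Lowering now.

Call:
{"name": "carry_out", "arguments": {
  "commands": [
    {"slide": [-0.3, 0, 5], "rotation": [0, 0, 0.4], "jaw": -1},
    {"slide": [-0.3, 0, 7.5], "rotation": [0, 0, 0.4], "jaw": -1},
    {"slide": [-0.3, 0, 8.7], "rotation": [0, 0, 0.4], "jaw": -1},
    {"slide": [-0.3, 0, 8.7], "rotation": [0, 0, 0.4], "jaw": -1},
    {"slide": [-0.3, 0, 8.7], "rotation": [0, 0, 0.4], "jaw": -1}
  ]
}}

```text
t: 4.45
tcp_pos: [448.2, 196.6, 84.0]
ee_rot: [0.637, 0.771, 0.0, 0.0]
contact_force: [0.1, 0.5, -0.2]
finger_gap: 0.165
```

Run:
```python
from h import *
st(); go(447,200,82.5,101.4)
```

```text
t 4.45 tcp [448.2 196.6  84. ] psi 100.9 gap mm 14.4 F [ 0.1  0.5 -0.2] q1,q7 [ 0.14 -0.56]
slide [ 0.35 -0.05  0.15] rot [ 0.1  0.  -0.5]
```

Call:
{"name": "carry_out", "arguments": {
  "commands": [
    {"slide": [0.3, 0, 0.15], "rotation": [0, 0, -0.4], "jaw": -1},
    {"slide": [0.3, 0, 0.15], "rotation": [0, 0, -0.4], "jaw": -1},
    {"slide": [0.3, 0, 0.15], "rotation": [0, 0, -0.4], "jaw": -0.4},
    {"slide": [0.3, 0, 0.15], "rotation": [0, 0, -0.4], "jaw": -0.4},
    {"slide": [0.3, 0, 0.15], "rotation": [0, 0, -0.4], "jaw": -0.2},
    {"slide": [0.3, 0, -3], "rotation": [0, 0, -0.4], "jaw": 0},
    {"slide": [0.3, 0, -8], "rotation": [0, 0, -0.4], "jaw": 0.4},
    {"slide": [0.3, 0, -10], "rotation": [0, 0, -0.4], "jaw": 0.8},
    {"slide": [0.3, 0, -10], "rotation": [0, 0, -0.4], "jaw": 0.8}
  ]
}}

```text
t: 5.58
tcp_pos: [447.7, 200.0, 184.6]
ee_rot: [0.634, 0.774, 0.001, 0.001]
contact_force: [0.4, -1.1, -0.2]
finger_gap: 0.757
```

Run:
```python
from h import *
st(); go(481.5,-76.5,150,81)
```

```text
t 5.58 tcp [447.7 200.  184.6] psi 101.4 gap mm 65.8 F [ 0.4 -1.1 -0.2] q1,q7 [ 0.21 -0.45]
slide [-27.77  -2.15   3.46] rot [ 0.2 -0.  20.4]
```

Call:
{"name": "carry_out", "arguments": {
  "commands": [
    {"slide": [-6, -0.5, 0], "rotation": [0, 0, 6], "jaw": 0.8},
    {"slide": [-12, -1, 0], "rotation": [0, 0, 12], "jaw": 0.8},
    {"slide": [-18, -1.5, 1], "rotation": [0, 0, 18], "jaw": 0.8},
    {"slide": [-24, -2, 3], "rotation": [0, 0, 20.4], "jaw": 0.8},
    {"slide": [-27.8, -2.15, 4], "rotation": [0, 0, 20.4], "jaw": 0.8},
    {"slide": [-27.8, -2.15, 4], "rotation": [0, 0, 20.4], "jaw": 0.8},
    {"slide": [-27.8, -2.15, 4], "rotation": [0, 0, 20.4], "jaw": 0.8}
  ]
}}

```text
t: 6.45
tcp_pos: [480.4, -76.2, 142.5]
ee_rot: [0.76, 0.65, -0.0, -0.001]
contact_force: [-0.0, 0.5, -0.3]
finger_gap: 0.9
```

Run:
```python
from h import *
st(); go(481.5,-76.5,77,81)
```

```text
t 6.45 tcp [480.4 -76.2 142.5] psi 81.0 gap mm 78.3 F [-0.   0.5 -0.3] q1,q7 [ 0.56 -0.2 ]
slide [-0.02  0.13  6.55] rot [-0.1 -0.   0. ]
```

Call:
{"name": "carry_out", "arguments": {
  "commands": [
    {"slide": [0, 0.1, 4], "rotation": [0, 0, 0], "jaw": 0.8},
    {"slide": [0, 0.1, 6.5], "rotation": [0, 0, 0], "jaw": 0.8},
    {"slide": [0, 0.1, 6.5], "rotation": [0, 0, 0], "jaw": 0.8},
    {"slide": [0, 0.1, 6.5], "rotation": [0, 0, 0], "jaw": -0.5},
    {"slide": [0, 0.1, 6.5], "rotation": [0, 0, 0], "jaw": -0.5},
    {"slide": [0, 0.1, 6.5], "rotation": [0, 0, 0], "jaw": -0.5},
    {"slide": [0, 0.1, 6.5], "rotation": [0, 0, 0], "jaw": -0.5},
    {"slide": [0, 0.1, 6.5], "rotation": [0, 0, 0], "jaw": -0.5}
  ]
}}

```text
t: 7.45
tcp_pos: [482.1, -77.3, 78.8]
ee_rot: [0.761, 0.649, 0.0, 0.0]
contact_force: [-1.5, -0.1, 6.9]
finger_gap: 0.572
```

Run:
```python
from h import *
st(); go(541.5,125,150,101.4)
```

```text
t 7.45 tcp [482.1 -77.3  78.8] psi 81.0 gap mm 49.8 F [-1.5 -0.1  6.9] q1,q7 [ 0.53 -0.26]
slide [20.91  2.7  -7.13] rot [  0.    0.  -20.4]
```

Call:
{"name": "carry_out", "arguments": {
  "commands": [
    {"slide": [0, 0, -4], "rotation": [0, 0, 0], "jaw": -0.5},
    {"slide": [2, 0, -8], "rotation": [0, 0, -3], "jaw": -0.5},
    {"slide": [7.5, 1, -8], "rotation": [0, 0, -9], "jaw": -0.5},
    {"slide": [13, 1.7, -8], "rotation": [0, 0, -15], "jaw": -0.5},
    {"slide": [18, 2.4, -8], "rotation": [0, 0, -20.4], "jaw": -0.5},
    {"slide": [20.9, 2.7, -8], "rotation": [0, 0, -20.4], "jaw": -0.5},
    {"slide": [20.9, 2.7, -8], "rotation": [0, 0, -20.4], "jaw": -0.5},
    {"slide": [20.9, 2.7, -8], "rotation": [0, 0, -20.4], "jaw": -0.5}
  ]
}}

```text
t: 8.45
tcp_pos: [541.0, 124.0, 157.9]
ee_rot: [0.634, 0.774, -0.0, -0.0]
contact_force: [0.2, -0.8, -0.3]
finger_gap: 0.568
```

Run:
```python
from h import *
st(); go(541.5,125,86.5,101.4)
cv2.imwrite('pics/s3.png',cv2.resize(vision.get_image('side')[180:400,280:460],None,fx=3,fy=3))
```

```text
t 8.45 tcp [541.  124.  157.9] psi 101.3 gap mm 49.4 F [ 0.2 -0.8 -0.3] q1,q7 [ 0.27 -0.31]
slide [0.09 0.08 7.14] rot [-0.   0.  -0.1]
```

View pics/s3.png

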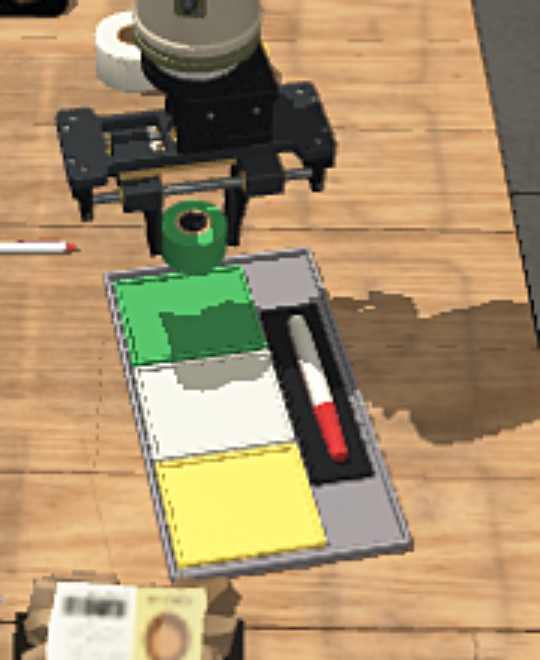

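The marker lies in the black pocket (crop 318,390), and the green roll hangs upright over the green pocket. Lowering it.

Call:
{"name": "carry_out", "arguments": {
  "commands": [
    {"slide": [0.1, 0, 4], "rotation": [0, 0, 0], "jaw": -0.5},
    {"slide": [0.1, 0, 6.5], "rotation": [0, 0, 0], "jaw": -0.5},
    {"slide": [0.1, 0, 7.1], "rotation": [0, 0, 0], "jaw": -0.5},
    {"slide": [0.1, 0, 7.1], "rotation": [0, 0, 0], "jaw": -0.5},
    {"slide": [0.1, 0, 7.1], "rotation": [0, 0, 0], "jaw": -0.5}
  ]
}}

```text
t: 9.12
tcp_pos: [541.7, 125.9, 88.4]
ee_rot: [0.634, 0.774, 0.001, 0.001]
contact_force: [0.5, 0.9, 0.7]
finger_gap: 0.567
```

Run:
```python
from h import *
st(); go(541.5,125,86.,101.4)
```

```text
t 9.12 tcp [541.7 125.9  88.4] psi 101.4 gap mm 49.4 F [0.5 0.9 0.7] q1,q7 [ 0.23 -0.37]
slide [-0.08 -0.03  0.24] rot [ 0.1  0.  -0. ]
```

Call:
{"name": "carry_out", "arguments": {
  "commands": [
    {"slide": [0, 0, 0.2], "rotation": [0, 0, 0], "jaw": -0.5},
    {"slide": [0, 0, 0.2], "rotation": [0, 0, 0], "jaw": -0.5},
    {"slide": [0, 0, 0.2], "rotation": [0, 0, 0], "jaw": 0.3},
    {"slide": [0, 0, 0.2], "rotation": [0, 0, 0], "jaw": 0.4},
    {"slide": [0, 0, 0.2], "rotation": [0, 0, 0], "jaw": 0.4},
    {"slide": [0, 0, -4], "rotation": [0, 0, 0], "jaw": 0.4},
    {"slide": [0, 0, -8], "rotation": [0, 0, 0], "jaw": 0.4},
    {"slide": [0, 0, -10], "rotation": [0, 0, 0], "jaw": 0.4}
  ]
}}

```text
t: 10.12
tcp_pos: [541.5, 126.3, 189.2]
ee_rot: [0.633, 0.774, 0.001, 0.001]
contact_force: [0.0, -0.9, -0.7]
finger_gap: 0.705
```

Run:
```python
from h import *
st(); go(592,-73,150,73)
```

```text
t 10.12 tcp [541.5 126.3 189.2] psi 101.4 gap mm 61.4 F [ 0.  -0.9 -0.7] q1,q7 [ 0.28 -0.29]
slide [-20.53   1.01   3.93] rot [ 0.1 -0.  28.4]
```

Call:
{"name": "carry_out", "arguments": {
  "commands": [
    {"slide": [-6, 0.3, 0], "rotation": [0, 0, 9], "jaw": 0.4},
    {"slide": [-12, 0.6, 0], "rotation": [0, 0, 18], "jaw": 0.4},
    {"slide": [-18, 1, 1], "rotation": [0, 0, 27], "jaw": 0.4},
    {"slide": [-20.5, 1, 4], "rotation": [0, 0, 28.4], "jaw": 0.4},
    {"slide": [-20.5, 1, 7], "rotation": [0, 0, 28.4], "jaw": 0.4},
    {"slide": [-20.5, 1, 7], "rotation": [0, 0, 28.4], "jaw": 0.4},
    {"slide": [-20.5, 1, 7], "rotation": [0, 0, 28.4], "jaw": 0.4}
  ]
}}

```text
t: 11.0
tcp_pos: [591.6, -72.4, 118.1]
ee_rot: [0.804, 0.595, 0.0, 0.0]
contact_force: [0.7, 0.2, -0.6]
finger_gap: 0.702
```

Run:
```python
from h import *
st(); go(592,-73,74,73)
```

```text
t 11.0 tcp [591.6 -72.4 118.1] psi 73.0 gap mm 61.1 F [ 0.7  0.2 -0.6] q1,q7 [ 0.44 -0.43]
slide [-0.05  0.05  4.41] rot [ 0. -0.  0.]
```

Call:
{"name": "carry_out", "arguments": {
  "commands": [
    {"slide": [0, 0.05, 3], "rotation": [0, 0, 0], "jaw": 0.4},
    {"slide": [0, 0.05, 4.4], "rotation": [0, 0, 0], "jaw": 0.4},
    {"slide": [0, 0.05, 4.4], "rotation": [0, 0, 0], "jaw": 0.4},
    {"slide": [0, 0.05, 4.4], "rotation": [0, 0, 0], "jaw": 0.4}
  ]
}}

```text
t: 11.5
tcp_pos: [592.3, -73.1, 74.4]
ee_rot: [0.804, 0.595, 0.001, 0.001]
contact_force: [0.6, -0.6, -1.2]
finger_gap: 0.702
```

Run:
```python
from h import *
st(); go(592,-73,74,73)
cv2.imwrite('pics/s4.png',cv2.resize(vision.get_image('side')[180:270,290:400],None,fx=5,fy=5))
```

```text
t 11.5 tcp [592.3 -73.1  74.4] psi 73.0 gap mm 61.0 F [ 0.6 -0.6 -1.2] q1,q7 [ 0.43 -0.46]
slide [-0.   -0.03  0.04] rot [ 0.1 -0.  -0. ]
```

View pics/s4.png

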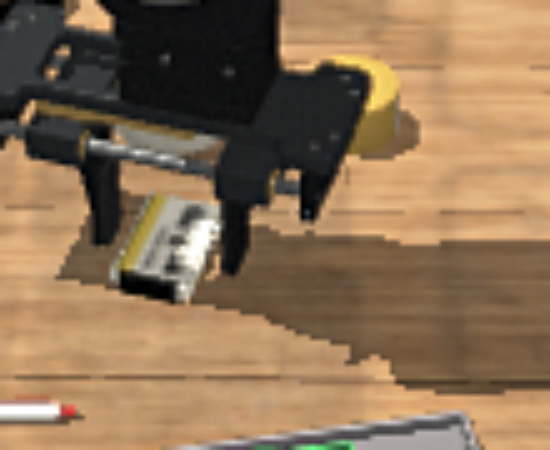

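The fingers straddle the tag clip, at crop x≈100 and x≈235. Closing, lifting and carrying.

Call:
{"name": "carry_out", "arguments": {
  "commands": [
    {"slide": [0, 0, 0], "rotation": [0, 0, 0], "jaw": -0.6},
    {"slide": [0, 0, 0], "rotation": [0, 0, 0], "jaw": -0.6},
    {"slide": [0, 0, 0], "rotation": [0, 0, 0], "jaw": -0.6},
    {"slide": [0, 0, 0], "rotation": [0, 0, 0], "jaw": -0.6},
    {"slide": [0, 0, -4], "rotation": [0, 0, 0], "jaw": -0.6},
    {"slide": [0, 0, -8], "rotation": [0, 0, 0], "jaw": -0.6},
    {"slide": [0, 0, -8], "rotation": [0, 0, 0], "jaw": -0.6}
  ]
}}

```text
t: 12.42
tcp_pos: [593.3, -73.1, 156.4]
ee_rot: [0.804, 0.595, 0.002, 0.002]
contact_force: [-1.1, -0.6, -0.3]
finger_gap: 0.457
```

Run:
```python
from h import *
st(); go(523.4,215.5,170,101.4)
```

```text
t 12.43 tcp [593.3 -73.1 156.4] psi 73.0 gap mm 39.8 F [-1.1 -0.6 -0.3] q1,q7 [ 0.45 -0.42]
slide [ 25.55 -15.13  -1.42] rot [  0.3   0.  -28.4]
```

Call:
{"name": "carry_out", "arguments": {
  "commands": [
    {"slide": [5, -3, -2], "rotation": [0, 0, -6], "jaw": -0.6},
    {"slide": [10, -6, -2], "rotation": [0, 0, -12], "jaw": -0.6},
    {"slide": [15, -9, -2], "rotation": [0, 0, -18], "jaw": -0.6},
    {"slide": [20, -12, -2], "rotation": [0, 0, -24], "jaw": -0.6},
    {"slide": [25, -15, -1.5], "rotation": [0, 0, -28.4], "jaw": -0.6},
    {"slide": [25.5, -15.1, -1.5], "rotation": [0, 0, -28.4], "jaw": -0.6},
    {"slide": [25.5, -15.1, 2], "rotation": [0, 0, -28.4], "jaw": -0.6},
    {"slide": [25.5, -15.1, 4], "rotation": [0, 0, -28.4], "jaw": -0.6},
    {"slide": [25.5, -15.1, 4], "rotation": [0, 0, -28.4], "jaw": -0.6},
    {"slide": [25.5, -15.1, 4], "rotation": [0, 0, -28.4], "jaw": -0.6}
  ]
}}

```text
t: 13.68
tcp_pos: [522.4, 214.7, 113.9]
ee_rot: [0.634, 0.774, 0.0, 0.0]
contact_force: [0.7, 0.2, -0.7]
finger_gap: 0.459
```

Run:
```python
from h import *
st(); go(523.4,215.5,82,101.4)
cv2.imwrite('pics/s5.png',cv2.resize(vision.get_image('side')[200:400,280:460],None,fx=3,fy=3))
```

```text
t 13.68 tcp [522.4 214.7 113.9] psi 101.4 gap mm 39.9 F [ 0.7  0.2 -0.7] q1,q7 [ 0.1  -0.53]
slide [0.05 0.11 3.19] rot [ 0. -0. -0.]
```

View pics/s5.png

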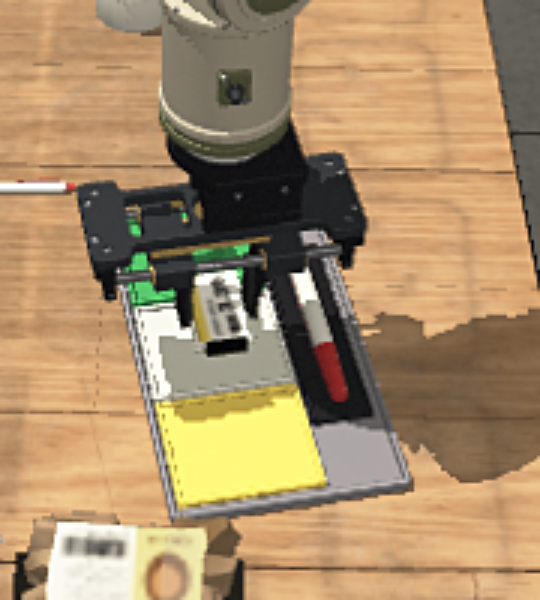

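The tag clip is held level above the white pocket (crop 220,310). Lowering, with release only after a check.

Call:
{"name": "carry_out", "arguments": {
  "commands": [
    {"slide": [0, 0.1, 2], "rotation": [0, 0, 0], "jaw": -0.6},
    {"slide": [0, 0.1, 3.2], "rotation": [0, 0, 0], "jaw": -0.6},
    {"slide": [0, 0.1, 3.2], "rotation": [0, 0, 0], "jaw": -0.6},
    {"slide": [0, 0.1, 3.2], "rotation": [0, 0, 0], "jaw": -0.6}
  ]
}}

```text
t: 14.22
tcp_pos: [522.7, 215.1, 80.9]
ee_rot: [0.633, 0.774, -0.0, -0.0]
contact_force: [0.5, 0.9, -0.9]
finger_gap: 0.455
```

Run:
```python
from h import *
st(); go(523.4,215.5,82,101.4)
```

```text
t 14.22 tcp [522.7 215.1  80.9] psi 101.4 gap mm 39.6 F [ 0.5  0.9 -0.9] q1,q7 [ 0.08 -0.55]
slide [ 0.03  0.08 -0.11] rot [-0.  0. -0.]
```

Call:
{"name": "carry_out", "arguments": {
  "commands": [
    {"slide": [0, 0.1, 0], "rotation": [0, 0, 0], "jaw": 0.1},
    {"slide": [0, 0.1, 0], "rotation": [0, 0, 0], "jaw": 0.15},
    {"slide": [0, 0.1, 0], "rotation": [0, 0, 0], "jaw": 0.15},
    {"slide": [0, 0.1, -3], "rotation": [0, 0, 0], "jaw": 0.15},
    {"slide": [0, 0.1, -8], "rotation": [0, 0, 0], "jaw": 0.4},
    {"slide": [0, 0.1, -11], "rotation": [0, 0, 0], "jaw": 0.5},
    {"slide": [0, 0.1, -11], "rotation": [0, 0, 0], "jaw": 0.5}
  ]
}}

```text
t: 15.1
tcp_pos: [524.9, 215.9, 193.8]
ee_rot: [0.634, 0.774, 0.002, 0.001]
contact_force: [-0.4, -0.5, -0.5]
finger_gap: 0.74
```

Run:
```python
from h import *
st(); go(496,-179.5,150,90)
```

```text
t 15.1 tcp [524.9 215.9 193.8] psi 101.4 gap mm 64.4 F [-0.4 -0.5 -0.5] q1,q7 [ 0.14 -0.47]
slide [-38.19 -10.66   4.32] rot [ 0.3 -0.  11.4]
```

Call:
{"name": "carry_out", "arguments": {
  "commands": [
    {"slide": [-5.5, -1.5, 0], "rotation": [0, 0, 2], "jaw": 0.55},
    {"slide": [-11, -3, 0], "rotation": [0, 0, 4], "jaw": 0.55},
    {"slide": [-16.5, -4.6, 0], "rotation": [0, 0, 6], "jaw": 0.55},
    {"slide": [-22, -6.1, 0], "rotation": [0, 0, 8], "jaw": 0.55},
    {"slide": [-27.5, -7.7, 0], "rotation": [0, 0, 10], "jaw": 0.55},
    {"slide": [-33, -9.2, 1], "rotation": [0, 0, 11.4], "jaw": 0.55},
    {"slide": [-38.2, -10.7, 3], "rotation": [0, 0, 11.4], "jaw": 0.55},
    {"slide": [-38.2, -10.7, 5], "rotation": [0, 0, 11.4], "jaw": 0.55},
    {"slide": [-38.2, -10.7, 5], "rotation": [0, 0, 11.4], "jaw": 0.55},
    {"slide": [-38.2, -10.7, 5], "rotation": [0, 0, 11.4], "jaw": 0.55}
  ]
}}

```text
t: 16.35
tcp_pos: [494.7, -179.5, 141.6]
ee_rot: [0.707, 0.708, 0.0, -0.0]
contact_force: [0.0, 0.0, 0.0]
finger_gap: 0.773
```

Run:
```python
from h import *
st(); go(496,-179.5,78,90)
for n,b in (('top',(190,360,130,470)),('side',(120,400,240,440))):
    im=vision.get_image(n); cv2.imwrite(f'pics/{n}6.png',im); cv2.imwrite(f'pics/{n}6z.png',cv2.resize(im[b[0]:b[1],b[2]:b[3]],None,fx=2.1,fy=2.1,interpolation=cv2.INTER_CUBIC))
```

```text
t 16.35 tcp [ 494.7 -179.5  141.6] psi 90.1 gap mm 67.3 F [0. 0. 0.] q1,q7 [0.7  0.13]
slide [-0.    0.13  6.36] rot [ 0.  -0.   0.1]
```

View pics/top6z.png

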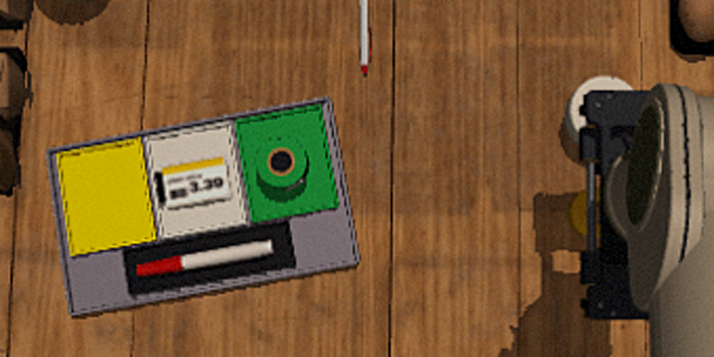

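View pics/side6z.png

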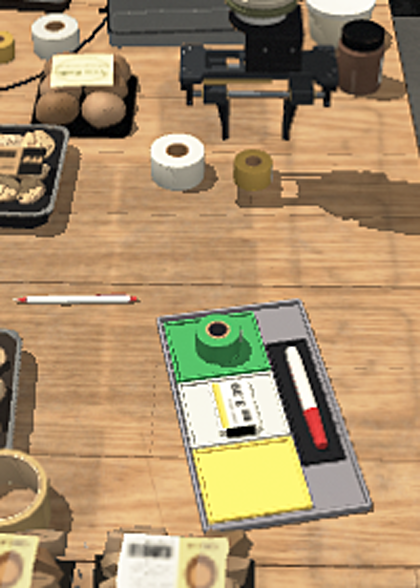

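All three placed items sit well centred: the green roll, the tag clip and the marker. Now for the yellow roll.

Call:
{"name": "carry_out", "arguments": {
  "commands": [
    {"slide": [0, 0.1, 3], "rotation": [0, 0, 0], "jaw": 0.55},
    {"slide": [0, 0.1, 5.5], "rotation": [0, 0, 0], "jaw": 0.55},
    {"slide": [0, 0.1, 6.4], "rotation": [0, 0, 0], "jaw": 0.55},
    {"slide": [0, 0.1, 6.4], "rotation": [0, 0, 0], "jaw": 0.55},
    {"slide": [0, 0.1, 6.4], "rotation": [0, 0, 0], "jaw": -0.3},
    {"slide": [0, 0.1, 6.4], "rotation": [0, 0, 0], "jaw": -0.3},
    {"slide": [0, 0.1, 6.4], "rotation": [0, 0, 0], "jaw": -0.3},
    {"slide": [0, 0.1, 6.4], "rotation": [0, 0, 0], "jaw": -0.3},
    {"slide": [0, 0.1, 6.4], "rotation": [0, 0, 0], "jaw": -0.3}
  ]
}}

```text
t: 17.58
tcp_pos: [495.9, -180.6, 78.1]
ee_rot: [0.707, 0.707, 0.0, 0.001]
contact_force: [-1.9, 0.4, 6.8]
finger_gap: 0.609
```

Run:
```python
from h import *
st(); go(505.2,306,160,101.4)
cv2.imwrite('pics/s7.png',cv2.resize(vision.get_image('side')[150:250,290:400],None,fx=5,fy=5))
```

```text
t 17.57 tcp [ 495.9 -180.6   78.1] psi 90.0 gap mm 53.0 F [-1.9  0.4  6.8] q1,q7 [0.68 0.08]
slide [48.65  0.93 -8.23] rot [  0.1   0.  -11.4]
```

View pics/s7.png

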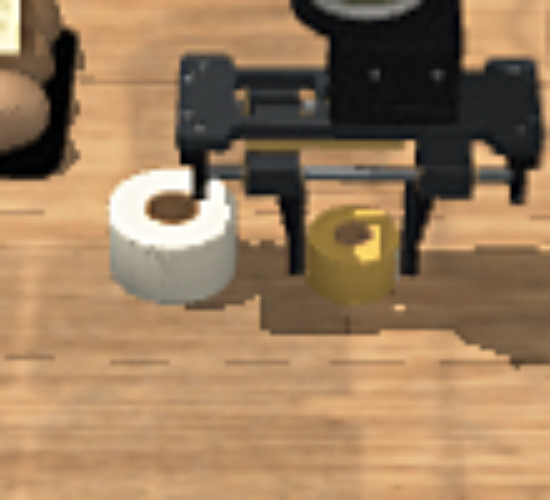

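The gap reads 53 mm instead of 48, so the yellow block's flats sit about 12° off my jaws. I'll open, turn and try again.

Call:
{"name": "carry_out", "arguments": {
  "commands": [
    {"slide": [0, 0, 0], "rotation": [0, 0, 0], "jaw": 0.5},
    {"slide": [0, 0, 0], "rotation": [0, 0, 0], "jaw": 0.5},
    {"slide": [0, 0, 0], "rotation": [0, 0, -6], "jaw": 0.5},
    {"slide": [0, 0, 0], "rotation": [0, 0, -12], "jaw": 0.5},
    {"slide": [0, 0, 0], "rotation": [0, 0, -12], "jaw": 0.5},
    {"slide": [0, 0, 0], "rotation": [0, 0, -12], "jaw": -0.3},
    {"slide": [0, 0, 0], "rotation": [0, 0, -12], "jaw": -0.3},
    {"slide": [0, 0, 0], "rotation": [0, 0, -12], "jaw": -0.3},
    {"slide": [0, 0, 0], "rotation": [0, 0, -12], "jaw": -0.3},
    {"slide": [0, 0, 0], "rotation": [0, 0, -12], "jaw": -0.3}
  ]
}}

```text
t: 18.88
tcp_pos: [495.4, -180.4, 77.3]
ee_rot: [0.629, 0.777, -0.0, 0.0]
contact_force: [-0.0, 0.2, 0.2]
finger_gap: 0.623
```

Run:
```python
from h import *
st(); go(505.2,306,160,101.4)
```

```text
t 18.88 tcp [ 495.4 -180.4   77.3] psi 102.0 gap mm 54.2 F [-0.   0.2  0.2] q1,q7 [0.71 0.28]
slide [47.37 11.05 -8.28] rot [0.  0.  0.6]
```

Call:
{"name": "carry_out", "arguments": {
  "commands": [
    {"slide": [0, 0, 0], "rotation": [0, 0, 0], "jaw": 0.5},
    {"slide": [0, 0, 0], "rotation": [0, 0, 0], "jaw": 0.5},
    {"slide": [0, 0, 0], "rotation": [0, 0, 7], "jaw": 0.5},
    {"slide": [0, 0, 0], "rotation": [0, 0, 14], "jaw": 0.5},
    {"slide": [0, 0, 0], "rotation": [0, 0, 14], "jaw": 0.5},
    {"slide": [0, 0, 0], "rotation": [0, 0, 14], "jaw": -0.3},
    {"slide": [0, 0, 0], "rotation": [0, 0, 14], "jaw": -0.3},
    {"slide": [0, 0, 0], "rotation": [0, 0, 14], "jaw": -0.3},
    {"slide": [0, 0, 0], "rotation": [0, 0, 14], "jaw": -0.3},
    {"slide": [0, 0, 0], "rotation": [0, 0, 14], "jaw": -0.3}
  ]
}}

```text
t: 20.12
tcp_pos: [495.4, -180.4, 77.3]
ee_rot: [0.719, 0.695, 0.0, 0.0]
contact_force: [-0.2, 0.0, 0.1]
finger_gap: 0.555
```

Run:
```python
from h import *
st(); go(505.2,306,160,101.4)
```

```text
t 20.12 tcp [ 495.4 -180.4   77.3] psi 88.0 gap mm 48.3 F [-0.2  0.   0.1] q1,q7 [0.67 0.05]
slide [48.64 -0.72 -8.28] rot [  0.    0.  -13.4]
```

The gap is now 48.3 mm, a clean grip across the flats. Lifting and carrying.

Call:
{"name": "carry_out", "arguments": {
  "commands": [
    {"slide": [0, 0, -4], "rotation": [0, 0, 0], "jaw": -0.3},
    {"slide": [1, 0, -8.3], "rotation": [0, 0, 0], "jaw": -0.3},
    {"slide": [6, 0, -9], "rotation": [0, 0, -2], "jaw": -0.3},
    {"slide": [12, 0, -9], "rotation": [0, 0, -4], "jaw": -0.3},
    {"slide": [18, 0, -9], "rotation": [0, 0, -6], "jaw": -0.3},
    {"slide": [24, 0, -9], "rotation": [0, 0, -8], "jaw": -0.3},
    {"slide": [30, -0.5, -9], "rotation": [0, 0, -10], "jaw": -0.3},
    {"slide": [36, -0.5, -9], "rotation": [0, 0, -12], "jaw": -0.3},
    {"slide": [42, -0.7, -9], "rotation": [0, 0, -13.4], "jaw": -0.3},
    {"slide": [47, -0.7, -9], "rotation": [0, 0, -13.4], "jaw": -0.3},
    {"slide": [48.6, -0.7, -8.3], "rotation": [0, 0, -13.4], "jaw": -0.3},
    {"slide": [48.6, -0.7, -8.3], "rotation": [0, 0, -13.4], "jaw": -0.3}
  ]
}}

```text
t: 21.62
tcp_pos: [504.8, 306.0, 159.3]
ee_rot: [0.633, 0.774, -0.001, -0.0]
contact_force: [0.2, -1.0, -1.0]
finger_gap: 0.554
```

Run:
```python
from h import *
st(); go(505.2,306,86,101.4)
cv2.imwrite('pics/s8.png',cv2.resize(vision.get_image('side')[200:400,280:460],None,fx=3,fy=3))
```

```text
t 21.62 tcp [504.8 306.  159.3] psi 101.5 gap mm 48.2 F [ 0.2 -1.  -1. ] q1,q7 [-0.03 -0.67]
slide [-0.01  0.05  7.33] rot [-0.1  0.   0.1]
```

View pics/s8.png

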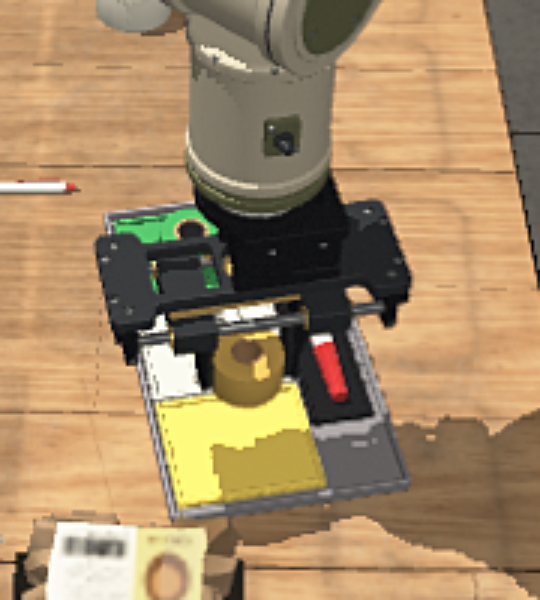

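The yellow roll hangs upright over its pocket (crop 248,365). Lowering.

Call:
{"name": "carry_out", "arguments": {
  "commands": [
    {"slide": [0, 0, 4], "rotation": [0, 0, 0], "jaw": -0.3},
    {"slide": [0, 0, 6.5], "rotation": [0, 0, 0], "jaw": -0.3},
    {"slide": [0, 0, 7.3], "rotation": [0, 0, 0], "jaw": -0.3},
    {"slide": [0, 0, 7.3], "rotation": [0, 0, 0], "jaw": -0.3},
    {"slide": [0, 0, 7.3], "rotation": [0, 0, 0], "jaw": -0.3}
  ]
}}

```text
t: 22.3
tcp_pos: [506.2, 305.5, 88.5]
ee_rot: [0.634, 0.774, 0.001, 0.0]
contact_force: [-0.0, 0.0, 0.6]
finger_gap: 0.552
```

Run:
```python
from h import *
st(); go(505.2,306,85,101.4)
```

```text
t 22.3 tcp [506.2 305.5  88.5] psi 101.3 gap mm 48.0 F [-0.   0.   0.6] q1,q7 [-0.06 -0.72]
slide [ 0.07 -0.09  0.35] rot [ 0.1 -0.  -0.1]
```

Call:
{"name": "carry_out", "arguments": {
  "commands": [
    {"slide": [0, -0.1, 0.3], "rotation": [0, 0, 0], "jaw": -0.3},
    {"slide": [0, -0.1, 0.3], "rotation": [0, 0, 0], "jaw": -0.3},
    {"slide": [0, -0.1, 0.3], "rotation": [0, 0, 0], "jaw": 0.3},
    {"slide": [0, -0.1, 0.3], "rotation": [0, 0, 0], "jaw": 0.4},
    {"slide": [0, -0.1, 0.3], "rotation": [0, 0, 0], "jaw": 0.4},
    {"slide": [0, -0.1, -4], "rotation": [0, 0, 0], "jaw": 0.4},
    {"slide": [0, -0.1, -9], "rotation": [0, 0, 0], "jaw": 0.4},
    {"slide": [-6, -0.1, -13], "rotation": [0, 0, 0], "jaw": 0.4}
  ]
}}

```text
t: 23.3
tcp_pos: [513.6, 258.2, 214.6]
ee_rot: [0.631, 0.776, 0.002, -0.0]
contact_force: [0.8, -1.0, 0.5]
finger_gap: 0.699
```

Call:
{"name": "carry_out", "arguments": {
  "commands": [
    {"slide": [-6, 0, 0], "rotation": [0, 0, 0], "jaw": 0.4},
    {"slide": [-12, 0, 0], "rotation": [0, 0, 0], "jaw": 0.4},
    {"slide": [-18, 0, 0], "rotation": [0, 0, 0], "jaw": 0.4},
    {"slide": [-24, 0, 0], "rotation": [0, 0, 0], "jaw": 0.4},
    {"slide": [-29, 0, 0], "rotation": [0, 0, 0], "jaw": 0.4},
    {"slide": [-29, 0, 0], "rotation": [0, 0, 0], "jaw": 0.4},
    {"slide": [-29, 0, 0], "rotation": [0, 0, 0], "jaw": 0.4}
  ]
}}

```text
t: 24.18
tcp_pos: [571.9, -29.1, 211.9]
ee_rot: [0.633, 0.774, 0.0, -0.0]
contact_force: [0.3, 0.3, 0.2]
finger_gap: 0.7
```

Run:
```python
from h import *
st()
for n,b in (('top',(140,360,130,450)),('side',(160,400,240,440))):
    im=vision.get_image(n); cv2.imwrite(f'pics/{n}9.png',im); cv2.imwrite(f'pics/{n}9z.png',cv2.resize(im[b[0]:b[1],b[2]:b[3]],None,fx=2.4,fy=2.4,interpolation=cv2.INTER_CUBIC))
```

```text
t 24.18 tcp [571.9 -29.1 211.9] psi 101.4 gap mm 60.9 F [0.3 0.3 0.2] q1,q7 [0.51 0.01]
```

View pics/top9z.png

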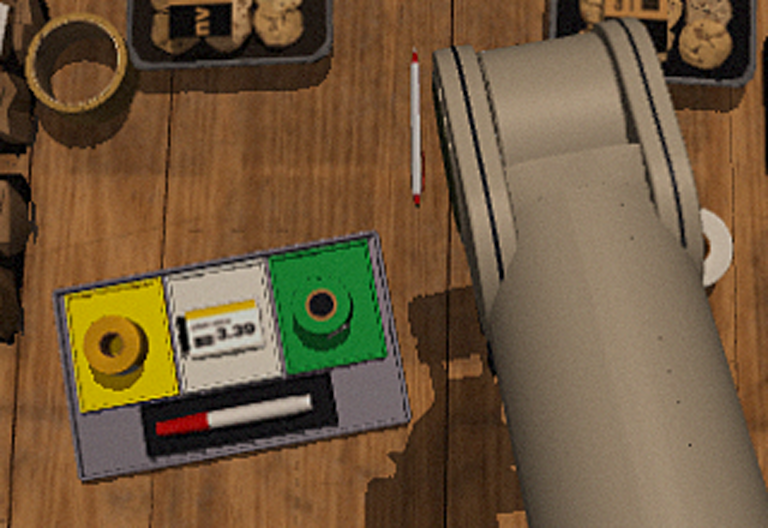

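View pics/side9z.png

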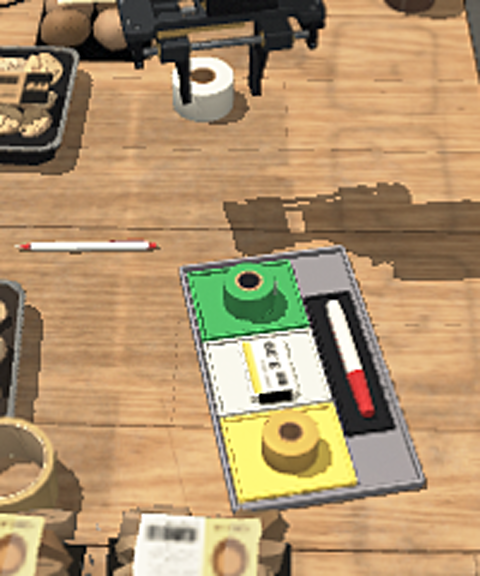

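All four items are in their pockets. The big roll and the ballpoint look unmoved. Measuring offsets now.

Run:
```python
from h import *
t=cv2.imread('pics/top9.png'); s=cv2.imread('pics/side9.png')
blob('top',t,(15,150,100),(24,255,230),(160,265,195,305),37,name='yroll top')
blob('top',t,(0,0,0),(179,255,60),(255,255,275,275),37,1,name='g hole')
blob('side',s,(0,0,0),(179,255,60),(335,270,352,284),37,1,name='g hole')
blob('top',t,(0,0,130),(179,90,255),(204,262,242,294),17,5,name='tag')
def w(n,l,h):
    o={'top':(130,140),'side':(240,160)}[n]
    return plane(n,[(o[0]+a/2.4,o[1]+b/2.4) for a,b in l],h)
for n,l in(('top',[(157,428),(311,402)]),('side',[(369,415),(332,302)])):
    m=w(n,l,15); print(n,'marker',m.mean(0),np.degrees(np.arctan2(*(m[0]-m[1])[::-1])))
print('yhole',w('top',[(113,346)],37),w('side',[(290,433)],37))
print('ghole',w('top',[(321,305)],37),w('side',[(248,281)],37))
print('tag',w('top',[(178,319),(189,355),(258,303),(265,344)],17).mean(0),w('side',[(252,393),(295,402),(246,340),(280,341)],17).mean(0))
print('bp',w('top',[(415,52),(416,204)],5).mean(0)); 
blob('side',s,(0,0,150),(179,70,255),(240,255,310,270),5,name='bpwhite')
blob('side',s,(0,0,150),(179,70,255),(308,180,340,212),40,name='wroll')
```

```text
top yroll top rect c [496.8 301.9] size [55.2 62.7] ang 83.7 circ [496.7 301.5] 32.4 px (164, 271, 28, 32)
top g hole rect c [539.8 125.7] size [17.4 18.6] ang 46.2 circ [540.1 125.5] 10.0 px (259, 262, 10, 10)
side g hole rect c [538.9 129.3] size [16.2 15.9] ang 0.4 circ [539.5 129.4] 8.9 px (340, 274, 8, 6)
top tag rect c [518.4 212.4] size [64.6 78.8] ang 1.1 circ [518.4 212.4] 50.9 px (204, 262, 38, 32)
top marker [445.41030116 199.60092237] 100.64024519729684
side marker [443.79304381 204.82253612] 101.4560370841197
yhole [[501.30092028 301.44814766]] [[502.25479559 310.88408264]]
ghole [[539.13742867 124.63192889]] [[539.23778071 131.19518799]]
tag [518.03948738 211.71496895] [520.04330723 222.57725768]
bp [703.28101138  48.48937771]
side bpwhite rect c [701.8  52.3] size [118.4  10.4] ang 1.3 circ [701.8  52.3] 59.2 px (253, 260, 49, 4)
side wroll rect c [ 592.4 -168.5] size [65.4 95.1] ang 1.0 circ [ 591.3 -169.4] 49.1 px (312, 184, 25, 23)
```

```bash
python3 -c "
from plant import env
print(env.close_job())"
```

```text
the job is handed in; nothing more can be done
None
```

All four items are in their own pockets and released, and I handed the job in at about 24 s with the arm clear of everything. The job reports no verdict, so the figures below come from the last camera pictures.

| Item | Offset from pocket centre | Limit |
|---|---|---|
| Yellow roll | about 4 mm | 15 mm |
| Green roll | about 3 mm | 15 mm |
| Tag clip | about 5 mm | 15 mm |
| Marker | about 3 mm, within 1° of its pocket's axis | 20 mm, 0.2 rad (about 11°) |

- **Left alone:** the ballpoint read the same before and after in the side view. The big white roll read 2 mm different, which is measurement noise.
- **Yellow roll grip:** the first two grips caught it off its flats, with gaps of 53 and 54 mm. The third closed cleanly at 48 mm, and only then did I lift it.
- **Checks that disagreed:** the two cameras differ by 4–11 mm in y on the placed items, so the offsets above are averages. Two colour-mask readings of placed items (yellow roll and tag clip) merged with their pockets, so I used points read from the pictures instead.
- **Height and tilt:** I only judged these by eye from the pictures. All four looked flat and seated.

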